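# Tub lids out of the push-to-open chest

### The job

Lift the red tin off the chest's blue flap and stand it in the green crate. Press the flap's push mark until the latch clicks, then catch the flap and ease it up under your hand until it stands open, never letting it fly up. Stand every lid from the chest upright in the wire rack, one to a slot, then press the flap shut so that it stays latched, leaving the bottle, jar and blue tin alone.

Things in the scene. Friction and masses are not known exactly. Their poses are not given: they have to be found in the camera images.
- flap (a joint): angle of the chest's blue flap, rad: 0 shut and flush, 1.9 fully open, negative pressed in (stop -0.065). To open: press the mark 6 to 7 mm in (-0.055; about 6 N); it clicks, then its spring (5 N at the mark, less as it opens) throws it up; it follows a hand that holds it back, and stays open. To shut: swing it down, press to -0.055 or the stop, let up: it stays at 0. Another press reopens it.
- flap_hinge (a point): point on the flap's hinge line, mid-width, at the flap's underside; the line runs along the chest's y, 72 mm to chest +x of the chest's origin and 128 mm above its underside. The point turns with the flap.
- flap_press (a point): white round push mark, 34 mm wide, on the flap's outer (upper) face near the edge away from the hinge: 121 mm from the hinge line, 8 mm above the flap's underside. The flap is 141 mm from hinge to free edge, 238 mm wide, 8 mm thick, 0.25 kg.
- chest: plywood chest, fixed; 160 (x) by 260 (y) by 136 mm high, walls 8 mm, front (-x) wall 118 mm; origin centre of underside. The flap is inset in the top, hinged at +x; open, its outer face looks to +x. Inside, lids stand in comb slots (14 mm wide, 60 mm high) at y -72, -24, 24, 72 mm, centres 63 mm above the underside, axes along y. A black latch box sticks 18 mm in from the front wall, mid-width.
- rack: lid rack, fixed: wooden base 130 by 300 mm, 12 mm thick, with steel wire hoops (tines) 67 mm high that leave five slots, 18 mm clear, in a row along its y axis at 50 mm pitch; origin centre of underside. Lids go in from above, axes along the rack's y, and rest on two rails.
- tin: small food tin, red with steel ends, 62 mm diameter, 80 mm high, 0.1 to 0.2 kg; origin centre of underside, z along its axis. Starts standing on the shut flap.
- crate: shallow green plastic crate, fixed, 130 by 120 mm, 28 mm high, walls and floor 5 mm; origin centre of underside.
- juice: bystander: orange juice bottle, 64 mm diameter, 200 mm high; origin centre of underside.
- jar: bystander: amber jar with white cap, 70 mm diameter, 100 mm high; origin centre of underside.
- beans: bystander: blue tin, 72 mm diameter, 105 mm high; origin centre of underside.
- lid0: red round plastic tub lid, 100 mm diameter, 10 mm thick, about 60 g; rim 10 mm wide, faces sunk 1.5 mm inside it; origin at its centre, y along its axis. Starts upright on its edge in the chest. May be absent.
- lid1: yellow round plastic tub lid, 100 mm diameter, 10 mm thick, about 60 g; rim 10 mm wide, faces sunk 1.5 mm inside it; origin at its centre, y along its axis. Starts upright on its edge in the chest. May be absent.
- lid2: green round plastic tub lid, 100 mm diameter, 10 mm thick, about 60 g; rim 10 mm wide, faces sunk 1.5 mm inside it; origin at its centre, y along its axis. Starts upright on its edge in the chest. May be absent.
- lid3: orange round plastic tub lid, 100 mm diameter, 10 mm thick, about 60 g; rim 10 mm wide, faces sunk 1.5 mm inside it; origin at its centre, y along its axis. Starts upright on its edge in the chest. May be absent.
- slot0 (a point): rack slot 0: where the centre of a lid seated in it lies, 62 mm above the rack's underside; axes as the rack.
- slot1 (a point): rack slot 1: where the centre of a lid seated in it lies, 62 mm above the rack's underside; axes as the rack.
- slot2 (a point): rack slot 2: where the centre of a lid seated in it lies, 62 mm above the rack's underside; axes as the rack.
- slot3 (a point): rack slot 3: where the centre of a lid seated in it lies, 62 mm above the rack's underside; axes as the rack.
- slot4 (a point): rack slot 4: where the centre of a lid seated in it lies, 62 mm above the rack's underside; axes as the rack.

How it is judged (in metres and radians):
On the way, in this order (a step that is already met when the one before it is completed fails the run):
1. the red tin stands in the green crate (x of tin in the frame of crate between -0.05 and 0.05 m and y of tin in the frame of crate between -0.045 and 0.045 m and z of tin in the frame of crate below 0.012 m and angle between tin's own z axis and vertical below 0.15 rad and linear speed of tin below 0.03 m/s), for 0.3 s.
2. the flap is open (value of joint flap above 1.3 rad), for 0.2 s.
3. every lid stands upright in a rack slot (x of lid0 in the frame of rack between -0.015 and 0.015 m and y of lid0 in the frame of rack between -0.112 and 0.112 m and z of lid0 in the frame of rack between 0.05 and 0.074 m and angle between lid0's own y axis and vertical between 1.31 and 1.83 rad and angle between the y axis of each of lid0, lid1, lid2, lid3 and the y axis of rack, either way round below 0.3 rad and linear speed of each of lid0, lid1, lid2, lid3 below 0.03 m/s and x of lid1 in the frame of rack between -0.015 and 0.015 m and y of lid1 in the frame of rack between -0.112 and 0.112 m and z of lid1 in the frame of rack between 0.05 and 0.074 m and angle between lid1's own y axis and vertical between 1.31 and 1.83 rad and x of lid2 in the frame of rack between -0.015 and 0.015 m and y of lid2 in the frame of rack between -0.112 and 0.112 m and z of lid2 in the frame of rack between 0.05 and 0.074 m and angle between lid2's own y axis and vertical between 1.31 and 1.83 rad and x of lid3 in the frame of rack between -0.015 and 0.015 m and y of lid3 in the frame of rack between -0.112 and 0.112 m and z of lid3 in the frame of rack between 0.05 and 0.074 m and angle between lid3's own y axis and vertical between 1.31 and 1.83 rad), for 0.3 s.
4. the flap is shut (value of joint flap below 0.03 rad and velocity of joint flap below 0.1 rad/s), for 0.3 s.
At the end, for the whole second after the job is handed in: Every lid is seated in a rack slot (centre within 12 mm of seated height, 15 mm of the slot line, within 15 degrees of upright), the red tin stands upright inside the crate, the flap is shut and latched (within 0.03 rad of flush), everything at rest (all of step 1 and all of step 3 and value of joint flap between -0.02 and 0.03 rad); the robot touches nothing.
It fails at once if the flap flies open (faster than 3 rad/s once it is more than 0.12 rad open) (value of joint flap above 0.12 rad and velocity of joint flap above 3 rad/s).
It fails at once if the juice is pushed more than 30 mm or tipped (distance of juice from where it was at the start of the episode above 0.03 m or angle between juice's own z axis and vertical above 0.5 rad).
It fails at once if the jar is pushed more than 30 mm or tipped (distance of jar from where it was at the start of the episode above 0.03 m or angle between jar's own z axis and vertical above 0.5 rad).
It fails at once if the beans is pushed more than 30 mm or tipped (distance of beans from where it was at the start of the episode above 0.03 m or angle between beans's own z axis and vertical above 0.5 rad).
Of lid0, lid1, lid2, lid3 only 2 to 4 are there at a start; the rules pass over those that are not, and their reading is None.
At some moment in a run one of tin may be knocked a few centimetres aside while the robot is not near it.
It also fails if it takes over 210 s, if anything falls off the work surface, if the arm or the gripper's body presses on something with over 40 N, if the wrist force passes 120 N, or if a joint passes its speed limit or range.

### The arm

A 6-joint arm with a two-finger parallel gripper is mounted at the origin on the work surface. World frame = base frame: x ahead of the robot, y to its left, z up, the work surface at z = 0. Lengths are in mm, angles in rad, forces in N, time in s.
With the tool pointing down it reaches from about 350 to 875 mm from the base axis. Payload 4.2 kg.
Tool frame: the origin (TCP) lies midway between the tips of the shut fingers; the grasp point (between the pads) lies 19 mm behind it; z points along the fingers, y is the line along which they close (so a half turn about z gives the same grasp; the last joint's range is limited). The gripper opens to 85 mm and grips with 20 to 120 N. Pads are 22 mm wide; open, the fingers measure 114 mm over their backs; the gripper's body (76 mm by 85 mm) begins 54 mm behind the grasp point. The pads swing forward as they close: fully open they stand 13 mm farther back than shut.
Start: joints at [-1.015, 0.385, 0.008, 0, -1.194, -0.259], TCP at [182.804, -597.647, 231.312] pointing down, gripper open.
Joint ranges: [-3.14, 3.14], [-1.21, 2.06], [-1.07, 1.41], [-3.16, 2.05], [-2.99, -0.16], [-3.1, 3.1]. Speed limits (rad/s): [2.79, 2.79, 3.14, 3.14, 3.14, 3.14].

### API

Orientations are given as a unit quaternion [x, y, z, w].
In Python, from bench import read_state, get_image, job_done gives the robot as it stands.
- The arm moves only by the shell command python3 -m jog 'ROWS'. ROWS is JSON, a list of rows, each a list of 3 entries, a list of its own where there are three numbers: the shift along the world's x, y, z scaled (see below), then the turn, a rotation vector about the world's x, y, z scaled (see below), then the gripper's target within -1 to 1 (shut at 1, half-way at 0, fully open at -1). In form: [[[x, y, z], [wx, wy, wz], claw], ...]. A call has 1 to 20 rows; each row is the pose to reach, as a shift and turn from the pose commanded when the call began; what a row does not reach only later rows make up. The controller multiplies each number of a shift by 10 cm and each number of a turn by 120 degrees. A row lasts 1/10 s, in which the tool goes at most 50 mm and 8.59 degrees, less where a joint would pass 70% of its speed; a pose out of reach is approached as far as the arm can. A call with a number of a shift or a turn outside -1 to 1 is refused whole. A call with a gripper value outside its range is refused whole. The fingers move at their own pace and stop on an object; the grip force is fixed at half the most. Time passes only in rows, so rows that repeat a pose let the fingers close. It gives the time, the measured TCP pose, the force, the opening and the grip force at its end, in the units of the state.
- read_state(): the state, without advancing time (a new reading comes with each control period).
- get_image(name): name is "side" or "top"; returns a dict with "frame" (420x560x3 uint8, red, green, blue), "range_z" (420x560 float32, mm along the optical axis (not along the pixel's ray), 0 where there is no reading), "fx", "fy", "cx", "cy" (pixels), "distortion" ([k1, k2, p1, p2, k3] as OpenCV has them; the pictures are not rectified), "R" (3x3) and "t" (3): a world point X has camera coordinates R X + t. Camera axes: x right, y down, z forward; pixel columns grow to the right and rows downward; lengths in mm; the calibration is good to about 2 mm. A picture is of the moment at which its call begins.
- job_done(): hands the job in; it is judged then, once.
The state is a dict: "clock": time; "joints": joint angles; "joint_vel": joint speeds; "joint_efforts": joint torques, N m; "position": TCP position; "ee_rot": TCP orientation; "contact_force": force on the tool from outside, world axes, zero at the start; "wrist_torque": the same for the moment, N m; "gripper_width": finger opening in mm; "grasp_force": force on a finger pad.
Only numpy, scipy, OpenCV 4.12 (cv2) and the standard library are available. Lean on these libraries where they do the work, as an engineer would, in place of code of your own. Each camera call takes 0.05 s, during which the arm holds its last target. There are 200 camera calls.

## Working session

There is one attempt and no reset: what is moved stays moved. The work goes in short steps, Python scripts to look and compute and a shell command to move; the robot and the scene stay as the last step left them, time stands still between calls to the robot, and variables do not carry over. Pictures are saved under pics/ and viewed, at most 14 in all, crops included, and the job is handed in when it is done.

```bash
mkdir -p pics; ls; cat > h.py <<'E'
import numpy as np, cv2
from bench import read_state, get_image, job_done
def cam(n):
    d=get_image(n); d['K']=np.array([[d['fx'],0,d['cx']],[0,d['fy'],d['cy']],[0,0,1]]); d['R']=np.array(d['R']);d['t']=np.array(d['t']);d['D']=np.array(d['distortion'],float); return d
def save(d,f): cv2.imwrite(f,d['frame'][:,:,::-1])
def cloud(d):
    h,w=d['range_z'].shape
    v,u=np.mgrid[:h,:w]
    p=cv2.undistortPoints(np.stack([u,v],-1).reshape(-1,1,2).astype(float),d['K'],d['D']).reshape(h,w,2)
    z=d['range_z'].astype(float)
    X=np.dstack([p[...,0]*z,p[...,1]*z,z])
    W=(X-d['t'])@d['R']
    W[z==0]=np.nan
    return W
def ray(d,uv,zp):
    p=cv2.undistortPoints(np.array(uv,float).reshape(-1,1,2),d['K'],d['D']).reshape(-1,2)
    r=np.c_[p,np.ones(len(p))]@d['R']; c=-d['R'].T@d['t']
    return c+r*((zp-c[2])/r[:,2])[:,None]
E
python3 - <<'E'
from h import *
s=read_state();print(s)
for n in('top','side'):
    d=cam(n);save(d,f'pics/{n}0.png');W=cloud(d);np.save(f'{n}0.npy',W);print(n,-d['R'].T@d['t'],d['R'][2])
    print(np.nanmin(W.reshape(-1,3),0),np.nanmax(W.reshape(-1,3),0))
E
```

```text
pics
{'clock': 0.0, 'joints': array([-1.01536926e+00,  3.85573322e-01,  6.63520674e-03, -5.03065498e-04,
       -1.19398239e+00, -2.58592277e-01]), 'joint_vel': array([-5.10746395e-04,  1.05166116e-03, -1.50071198e-03,  1.33751631e-03,
       -2.81478769e-06, -7.74515045e-05]), 'joint_efforts': array([-9.36827309e-04, -3.92289662e+01,  1.88400739e+01,  4.18610841e+00,
       -4.61306816e-03, -3.21334170e-06]), 'position': array([ 182.65813665, -597.11193812,  230.21451934]), 'ee_rot': array([-1.47781241e-01,  9.89019475e-01,  1.06787174e-03, -2.05754238e-04]), 'contact_force': array([-0.75072141,  0.0508895 ,  0.27628726]), 'wrist_torque': array([ 0.01803351, -0.00565837, -0.00802949]), 'grasp_force': 0.0, 'gripper_width': 85.50046790450375}
top [ 423.35232682   38.61300593 1287.2791593 ] [ 0.07332241  0.0065051  -0.99728707]
[  -61.91436021 -1263.00941328  -774.45732051] [1588.9045694  1320.51187101  738.03573535]
side [-122.01256996  945.96198083  964.85950827] [ 0.45519227 -0.65432069 -0.60387451]
[ -298.93573982 -2274.23719883  -776.26983726] [2134.31490376  814.43778572  729.91092571]
```

View pics/top0.png

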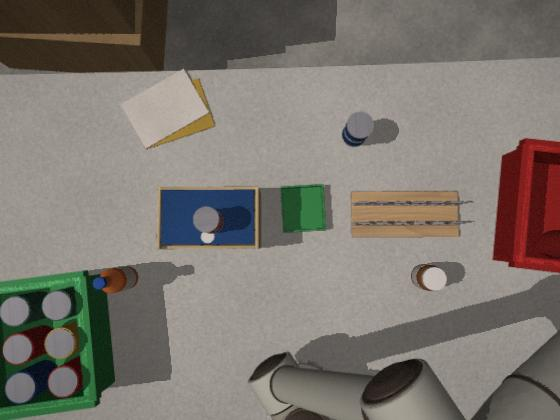

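View pics/side0.png

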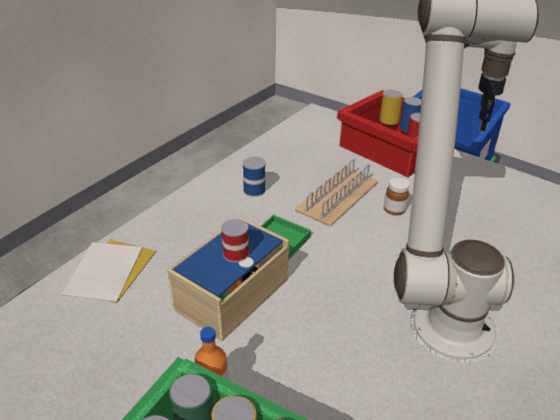

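The top view shows the chest at about (208,218), red tin on it (207,218), white mark (208,238), crate (303,208), rack (405,214), juice (110,282), jar (431,278) and beans (358,125). The side view agrees, with the hinge on the far side from the robot.

```bash
cat > m.py <<'E'
from h import *
W=np.load('top0.npy');im=cv2.imread('pics/top0.png');hsv=cv2.cvtColor(im,cv2.COLOR_BGR2HSV)
H,S,V=[hsv[...,i].astype(int) for i in range(3)]
v,u=np.mgrid[:420,:560]
def box(u0,u1,v0,v1): return (u>=u0)&(u<=u1)&(v>=v0)&(v<=v1)
def rep(n,m):
    P=W[m];P=P[~np.isnan(P[:,0])]
    r=cv2.minAreaRect(P[:,:2].astype(np.float32));c=cv2.minEnclosingCircle(P[:,:2].astype(np.float32))
    print(n,len(P),'z %.1f'%np.median(P[:,2]),'rect',np.round(r[0],1),np.round(r[1],1),round(r[2],1),'circ',np.round(c[0],1),round(c[1],1),'mean',P.mean(0).round(1))
Z=W[...,2]
def lev(a,b): return (Z>a)&(Z<b)
rep('chest wood',box(150,270,178,256)&lev(126,145)&~((H>100)&(H<125)&(S>120)))
rep('flap blue',box(150,270,178,256)&lev(126,145)&((H>100)&(H<125)&(S>120)))
rep('mark',box(195,222,230,246)&lev(126,145)&(S<60)&(V>150))
rep('tin',box(190,240,200,240)&lev(206,226))
rep('crate',box(275,335,178,240)&lev(20,36)&(H>45)&(H<85)&(S>100))
rep('rackbase',box(340,480,180,245)&lev(5,20)&(S>60))
rep('tines',box(340,480,180,245)&lev(60,90))
rep('beans',box(335,385,105,150)&lev(95,120))
rep('jar',box(410,450,260,295)&lev(90,115))
rep('juice top',box(85,145,262,300)&lev(185,210))
rep('juice',box(85,145,262,300)&lev(30,150)&(H<20)&(S>100))
E
python3 m.py
```

```text
chest wood 1043 z 135.7 rect [503.1 231.1] [262.2 157.5] 88.4 circ [502.8 229.4] 151.3 mean [511.7 231.8 135.6]
flap blue 4155 z 136.6 rect [504.3 231. ] [236.5 139.6] 88.5 circ [505.3 230.4] 135.3 mean [507.8 230.4 136.6]
mark 109 z 137.6 rect [451.1 232.5] [32.7 24.2] 75.8 circ [453.1 231.9] 16.4 mean [451.8 232.2 137.6]
tin 555 z 216.8 rect [492.3 220.4] [62.1 60. ] 88.6 circ [492.7 221. ] 31.9 mean [492.7 220.8 216.7]
crate 250 z 26.7 rect [529.6 -20.2] [128.5 117.7] 2.1 circ [530.4 -20.2] 84.6 mean [535.4 -15.3  26.8]
rackbase 4149 z 11.3 rect [ 506.8 -308. ] [300.5 128.4] 88.5 circ [ 505.1 -307.5] 160.9 mean [ 505.  -307.8   11.4]
tines 255 z 65.4 rect [ 506.5 -307.6] [279.6  60.3] 88.4 circ [ 505.1 -307.5] 142.7 mean [ 502.6 -305.6   65.3]
beans 595 z 104.2 rect [ 740.6 -176.1] [69.7 73.5] 86.8 circ [ 740.8 -176.2] 37.1 mean [ 740.5 -175.7  104.2]
jar 463 z 99.1 rect [ 329.2 -352.6] [61.4 59.9] 85.5 circ [ 329.9 -352.1] 32.2 mean [ 330.1 -351.2   99. ]
juice top 145 z 199.4 rect [349.2 481. ] [30.4 27. ] 87.0 circ [349.3 481.3] 16.0 mean [349.8 479.7 198. ]
juice 422 z 131.7 rect [349.6 476.1] [61.9 54.2] 9.2 circ [348.7 480.2] 32.0 mean [351.2 468.2 129.9]
```

```bash

python3 -m jog '[[[0.3,0.5,0.3],[0,0,-0.07],-1],[[0.39,1,0.6],[0,0,-0.14],-1],[[0.39,1,0.6],[0,0,-0.155],-1],[[0.39,1,0.6],[0,0,-0.155],-1]]' 
for i in 1 2 3 4 5; do python3 -m jog '[[[0.2,0.5,0],[0,0,0],-1],[[0.39,1,0],[0,0,0],-1],[[0.39,1,0],[0,0,0],-1]]' ; done
python3 - <<'E'
from h import *
s=read_state();print(s['clock'],s['position'],s['ee_rot'],s['contact_force'])
d=cam('top');W=cloud(d);np.save('top0.npy',W);cv2.imwrite('pics/top0.png',d['frame'][:,:,::-1])
E
python3 m.py | grep -E "tin|mark"
```

```text
clock: 0.5
position: [222.7, -496.4, 294.0]
ee_rot: [0.013, 1.0, -0.002, 0.002]
contact_force: [-0.4, -1.1, 0.5]
gripper_width: 85.8
grasp_force: 0.0
clock: 0.8
position: [261.1, -394.7, 290.5]
ee_rot: [0.012, 1.0, 0.001, -0.0]
contact_force: [0.7, 0.2, -0.3]
gripper_width: 85.3
grasp_force: 0.0
clock: 1.1
position: [300.6, -295.1, 290.7]
ee_rot: [0.011, 1.0, 0.001, -0.0]
contact_force: [0.1, -1.0, 0.4]
gripper_width: 85.4
grasp_force: 0.0
clock: 1.4
position: [340.1, -195.2, 290.9]
ee_rot: [0.011, 1.0, 0.0, -0.0]
contact_force: [-0.3, -0.2, -0.5]
gripper_width: 85.1
grasp_force: 0.0
clock: 1.7
position: [379.5, -95.4, 290.9]
ee_rot: [0.012, 1.0, 0.0, -0.0]
contact_force: [-0.2, 0.1, -0.3]
gripper_width: 85.3
grasp_force: 0.0
clock: 2.0
position: [418.8, 4.5, 290.6]
ee_rot: [0.012, 1.0, -0.0, -0.0]
contact_force: [0.1, -0.1, 0.6]
gripper_width: 85.1
grasp_force: 0.0
2.0 [418.77108627   4.47842314 290.60091384] [ 1.23663530e-02  9.99923442e-01 -2.25133848e-04 -3.64959206e-04] [ 0.09517164 -0.13244889  0.61059495]
mark 113 z 137.8 rect [452.3 231.6] [31.5 25.5] 87.7 circ [454.1 231.7] 16.6 mean [451.7 232.3 137.8]
tin 555 z 216.8 rect [492.2 220.4] [62.6 60. ] 88.3 circ [493.1 220.9] 31.9 mean [492.7 220.9 216.8]
tines 249 z 65.0 rect [ 505.9 -308.6] [282.4  60.2] 88.7 circ [ 505.3 -308.6] 143.9 mean [ 501.9 -304.7   65.2]
```

```bash

python3 -m jog '[[[0.15,0.5,0],[0,0,0],-1],[[0.3,1,0],[0,0,0],-1],[[0.3,1,0],[0,0,0],-1]]' >/dev/null
python3 -m jog '[[[0.2,0.5,0],[0,0,0],-1],[[0.44,1,0],[0,0,0],-1],[[0.44,1,0],[0,0,0],-1]]' 
python3 -m jog '[[[0,0.16,0],[0,0,0],-1],[[0,0.16,0],[0,0,0],-1],[[0,0.16,-0.4],[0,0,0],-1],[[0,0.16,-0.7],[0,0,0],-1],[[0,0.16,-1],[0,0,0],-1],[[0,0.16,-1],[0,0,0],-1]]'
python3 -m jog '[[[0,0,-0.2],[0,0,0],-1],[[0,0,-0.25],[0,0,0],-1],[[0,0,-0.25],[0,0,0],0],[[0,0,-0.25],[0,0,0],1],[[0,0,-0.25],[0,0,0],1],[[0,0,-0.25],[0,0,0],1],[[0,0,-0.25],[0,0,0],1],[[0,0,-0.25],[0,0,0],1]]'
```

```text
clock: 2.65
position: [493.0, 203.6, 289.8]
ee_rot: [0.014, 1.0, -0.001, -0.001]
contact_force: [0.1, -0.7, -0.7]
gripper_width: 85.0
grasp_force: 0.0
clock: 3.25
position: [488.1, 215.2, 187.7]
ee_rot: [0.015, 1.0, -0.003, -0.004]
contact_force: [-0.3, 0.2, 0.3]
gripper_width: 85.1
grasp_force: 0.0
clock: 4.05
position: [491.6, 218.7, 168.0]
ee_rot: [0.014, 1.0, 0.001, 0.001]
contact_force: [-0.9, -0.5, 6.5]
gripper_width: 61.0
grasp_force: 64.8
```

```bash

python3 -m jog '[[[0,0,0.3],[0,0,0],1],[[0,0,0.6],[0,0,0],1],[[0,-0.3,0.6],[0,0,0],1],[[0.1,-0.6,0.6],[0,0,0],1],[[0.1,-0.8,0.6],[0,0,0],1],[[0.1,-0.8,0.6],[0,0,0],1]]' 
python3 -m jog '[[[0.1,-0.4,0],[0,0,0],1],[[0.2,-0.8,0],[0,0,0],1],[[0.2,-0.8,0],[0,0,0],1]]' >/dev/null
python3 -m jog '[[[0.08,-0.4,0],[0,0,0],1],[[0.08,-0.8,0],[0,0,0],1],[[0.08,-0.8,0],[0,0,0],1],[[0.08,-0.8,-0.4],[0,0,0],1],[[0.08,-0.8,-0.8],[0,0,0],1],[[0.08,-0.8,-0.8],[0,0,0],1]]' 
python3 -m jog '[[[0,0,-0.4],[0,0,0],1],[[0,0,-0.7],[0,0,0],1],[[0,0,-0.95],[0,0,0],1],[[0,0,-1],[0,0,0],1],[[0,0,-1],[0,0,0],1],[[0,0,-1],[0,0,0],1]]' 
python3 -c "
from h import *
d=cam('side');save(d,'pics/s1.png')"
```

```text
clock: 4.65
position: [500.1, 136.4, 225.9]
ee_rot: [0.015, 1.0, -0.0, -0.001]
contact_force: [0.1, 0.5, -0.7]
gripper_width: 60.9
grasp_force: 65.5
clock: 5.55
position: [524.5, -21.3, 141.0]
ee_rot: [0.014, 1.0, -0.001, -0.006]
contact_force: [-1.8, 0.3, -1.6]
gripper_width: 61.1
grasp_force: 65.9
clock: 6.15
position: [530.6, -21.0, 48.3]
ee_rot: [0.013, 1.0, 0.0, 0.002]
contact_force: [0.5, 0.7, -2.1]
gripper_width: 60.9
grasp_force: 65.9
```

View pics/s1.png

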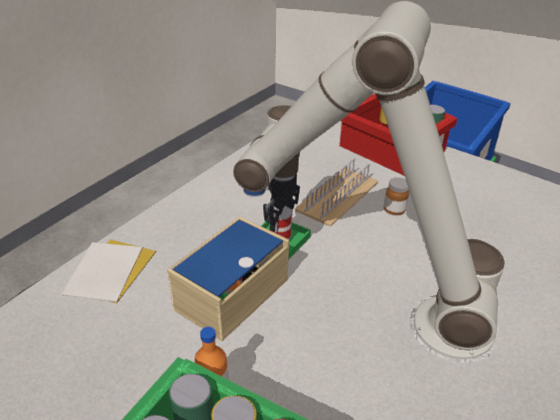

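The tin is held over the crate at about (285,230), roughly 10 mm above its floor.

```bash

python3 -m jog '[[[0,0,-0.05],[0,0,0],1],[[0,0,-0.08],[0,0,0],1],[[0,0,-0.1],[0,0,0],1],[[0,0,-0.11],[0,0,0],1],[[0,0,-0.11],[0,0,0],1]]' 
python3 -m jog '[[[0,0,0],[0,0,0],0.0],[[0,0,0],[0,0,0],-1],[[0,0,0],[0,0,0],-1],[[0,0,0],[0,0,0],-1],[[0,0,0],[0,0,0],-1],[[0,0,0.2],[0,0,0],-1],[[0,0,0.5],[0,0,0],-1],[[0,0,0.9],[0,0,0],-1],[[0,0,1],[0,0,0],-1],[[0,0,1],[0,0,0],-1]]'
python3 -m jog '[[[0,0,0.5],[0,0,0],0],[[0,0,1],[0,0,0],1],[[-0.2,0.3,1],[0,0,0],1],[[-0.4,0.8,1],[0,0,0],1],[[-0.4,1,1],[0,0,0],1],[[-0.4,1,1],[0,0,0],1]]'
python3 - <<'E'
from h import *
W=cloud(cam('top'))
m=(abs(W[...,2]-85)<6)&(abs(W[...,0]-530)<60)&(abs(W[...,1]+20)<60)
P=W[m];print(m.sum(),P.mean(0),P.min(0),P.max(0))
E
```

```text
clock: 6.7
position: [528.8, -21.7, 36.5]
ee_rot: [0.014, 1.0, -0.0, 0.0]
contact_force: [-3.3, 0.3, 8.3]
gripper_width: 61.1
grasp_force: 66.9
clock: 7.7
position: [529.9, -21.4, 137.2]
ee_rot: [0.014, 1.0, 0.001, 0.002]
contact_force: [-0.4, 0.6, 0.5]
gripper_width: 85.4
grasp_force: 0.0
clock: 8.3
position: [487.8, 80.3, 233.7]
ee_rot: [0.012, 1.0, -0.0, -0.001]
contact_force: [-0.3, -0.5, 0.0]
gripper_width: 0.2
grasp_force: 0.0
408 [528.97841229 -22.33970632  84.49976798] [499.45364901 -53.23468904  79.04910165] [559.32357593   6.24034454  90.06842805]
```

```bash

python3 -m jog '[[[-0.1,0.4,0],[0,0,0],1],[[-0.2,0.8,0],[0,0,0],1],[[-0.28,1,0],[0,0,0],1],[[-0.28,1,0],[0,0,0],1]]' >/dev/null
python3 -m jog '[[[0,0.3,0],[0,0,0],1],[[0,0.52,-0.2],[0,0,0],1],[[0,0.52,-0.6],[0,0,0],1],[[0,0.52,-0.85],[0,0,0],1],[[0,0.52,-0.85],[0,0,0],1],[[0,0.52,-0.85],[0,0,0],1],[[0,0.52,-0.85],[0,0,0],1]]'
python3 - <<'E'
from h import *
import numpy as np
s=read_state();print(s['position'],s['contact_force'])
t0=np.r_[-0.06,np.arange(-0.03,1.62,0.04)]
for t in t0[::2]:
    r=126-24*max(t,0)/1.6
    print('%.2f  x %.0f z %.0f'%(t,575-r*np.cos(t)+8*np.sin(t)+11, 128+r*np.sin(t)+8*np.cos(t)))
E
```

```text
clock: 9.45
position: [462.1, 230.3, 151.8]
ee_rot: [0.014, 1.0, 0.001, 0.001]
contact_force: [0.6, -0.2, 0.6]
gripper_width: 0.1
grasp_force: 0.0
[462.07701449 230.31816104 151.77170021] [ 0.60272592 -0.1610829   0.58672505]
-0.06  x 460 z 128
0.01  x 460 z 137
0.09  x 463 z 147
0.17  x 466 z 157
0.25  x 470 z 166
0.33  x 474 z 175
0.41  x 479 z 183
0.49  x 485 z 191
0.57  x 491 z 198
0.65  x 498 z 205
0.73  x 506 z 211
0.81  x 513 z 216
0.89  x 521 z 221
0.97  x 530 z 224
1.05  x 538 z 228
1.13  x 547 z 230
1.21  x 555 z 232
1.29  x 564 z 233
1.37  x 573 z 233
1.45  x 581 z 232
1.53  x 590 z 231
1.61  x 598 z 229
```

```bash

python3 -m jog '[[[0,0,-0.1],[0,0,0],1],[[0,0,-0.16],[0,0,0],1],[[0,0,-0.18],[0,0,0],1],[[0,0,-0.2],[0,0,0],1],[[0,0,-0.22],[0,0,0],1],[[0,0,-0.24],[0,0,0],1],[[0,0,-0.24],[0,0,0],1],[[0,0,-0.24],[0,0,0],1]]'
```

```text
clock: 10.25
position: [461.1, 230.7, 128.6]
ee_rot: [0.013, 1.0, 0.0, 0.001]
contact_force: [-4.6, -1.0, 12.8]
gripper_width: -0.1
grasp_force: 6.7
```

```bash

python3 -m jog '[[[0,0,0.04],[0,0,0],1],[[0,0,0.08],[0,0,0],1],[[0.01,0,0.13],[0,0,0],1],[[0.02,0,0.18],[0,0,0],1],[[0.035,0,0.23],[0,0,0],1],[[0.05,0,0.28],[0,0,0],1],[[0.07,0,0.33],[0,0,0],1],[[0.09,0,0.38],[0,0,0],1],[[0.115,0,0.425],[0,0,0],1],[[0.14,0,0.47],[0,0,0],1]]'
python3 -c "
from h import *
d=cam('side');cv2.imwrite('pics/s2.png',cv2.resize(d['frame'][150:370,130:410,::-1],None,fx=2,fy=2))"
```

```text
clock: 11.25
position: [475.3, 230.3, 173.8]
ee_rot: [0.014, 1.0, 0.0, 0.0]
contact_force: [-2.1, -1.4, 5.4]
gripper_width: -0.4
grasp_force: 2.0
```

View pics/s2.png

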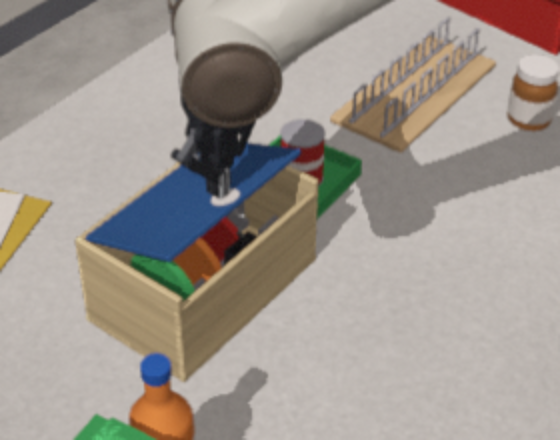

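The tip holds the flap back on the white mark (225,197), about 0.33 rad open; green, orange and red lids show inside.

```bash

python3 -m jog '[[[0.02,0,0.05],[0,0,0],1],[[0.04,0,0.09],[0,0,0],1],[[0.07,0,0.13],[0,0,0],1],[[0.1,0,0.17],[0,0,0],1],[[0.13,0,0.205],[0,0,0],1],[[0.16,0,0.24],[0,0,0],1],[[0.195,0,0.275],[0,0,0],1],[[0.23,0,0.31],[0,0,0],1],[[0.27,0,0.34],[0,0,0],1],[[0.31,0,0.37],[0,0,0],1],[[0.345,0,0.395],[0,0,0],1],[[0.38,0,0.42],[0,0,0],1],[[0.42,0,0.445],[0,0,0],1],[[0.46,0,0.47],[0,0,0],1],[[0.505,0,0.485],[0,0,0],1],[[0.55,0,0.5],[0,0,0],1],[[0.59,0,0.52],[0,0,0],1],[[0.63,0,0.54],[0,0,0],1],[[0.675,0,0.55],[0,0,0],1],[[0.72,0,0.56],[0,0,0],1]]'
python3 -m jog '[[[0.04,0,0.01],[0,0,0],1],[[0.08,0,0.02],[0,0,0],1],[[0.125,0,0.025],[0,0,0],1],[[0.17,0,0.03],[0,0,0],1],[[0.215,0,0.03],[0,0,0],1],[[0.26,0,0.03],[0,0,0],1],[[0.3,0,0.025],[0,0,0],1],[[0.34,0,0.02],[0,0,0],1],[[0.38,0,0.015],[0,0,0],1],[[0.43,0,0.01],[0,0,0],1],[[0.47,0,0],[0,0,0],1],[[0.51,0,-0.01],[0,0,0],1]]'
python3 -m jog '[[[0.04,0,0],[0,0,0],1],[[0.08,0,0],[0,0,0],1],[[0.12,0,0],[0,0,0],1],[[0.16,0,0],[0,0,0],1],[[0.2,0,0],[0,0,0],1],[[0.24,0,0],[0,0,0],1],[[0.28,0,0],[0,0,0],1],[[0.32,0,0],[0,0,0],1],[[0.36,0,0],[0,0,0],1],[[0.4,0,0],[0,0,0],1],[[0.44,0,0],[0,0,0],1],[[0.48,0,0],[0,0,0],1],[[0.52,0,0],[0,0,0],1],[[0.56,0,0],[0,0,0],1],[[0.6,0,0],[0,0,0],1]]'
python3 -c "
from h import *
d=cam('side');cv2.imwrite('pics/s3.png',cv2.resize(d['frame'][150:370,130:410,::-1],None,fx=2,fy=2))"
```

```text
clock: 13.3
position: [547.2, 230.4, 229.3]
ee_rot: [0.014, 1.0, 0.0, -0.0]
contact_force: [1.5, -0.6, 1.9]
gripper_width: -0.0
grasp_force: 0.9
clock: 14.5
position: [597.9, 230.3, 227.9]
ee_rot: [0.014, 1.0, -0.0, -0.0]
contact_force: [0.4, -0.4, 0.8]
gripper_width: -0.0
grasp_force: 0.0
clock: 16.0
position: [658.1, 230.4, 228.3]
ee_rot: [0.014, 1.0, 0.0, 0.0]
contact_force: [0.9, -0.8, -0.3]
gripper_width: -0.0
grasp_force: 0.0
```

View pics/s3.png

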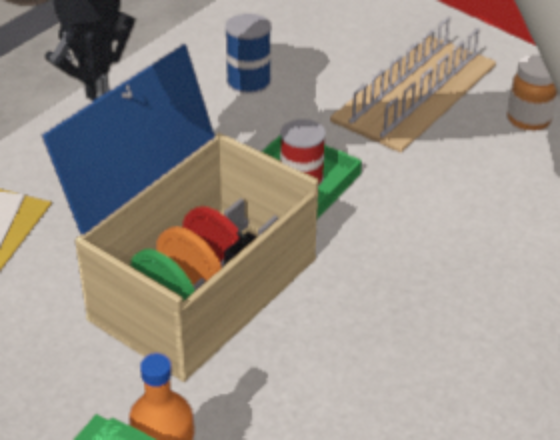

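The flap stands open; green (160,272), orange (188,253) and red (210,228) lids are in the chest, the fourth slot looks empty.

```bash

python3 -m jog '[[[0,0,0.5],[0,0,0],0.2],[[0,0,1],[0,0,0],0.2],[[-0.1,-0.5,1],[0,0,0],0.2],[[-0.4,-1,1],[0,0,0],0.2],[[-0.7,-1,1],[0,0,0],0.2],[[-1,-1,1],[0,0,0],0.2],[[-1,-1,1],[0,0,0],0.2]]'
python3 -m jog '[[[-0.4,-0.4,0],[0,0,0],0.2],[[-0.7,-0.8,0],[0,0,0],0.2],[[-1,-1,0],[0,0,0],0.2],[[-1,-1,0],[0,0,0],0.2]]'
python3 - <<'E'
from h import *
d=cam('top');save(d,'pics/top3.png');W=cloud(d)
cv2.imwrite('pics/t3.png',cv2.resize(d['frame'][170:270,140:280,::-1],None,fx=4,fy=4,interpolation=cv2.INTER_CUBIC))
hsv=cv2.cvtColor(d['frame'],cv2.COLOR_RGB2HSV);H,S=hsv[...,0].astype(int),hsv[...,1]
c,a=np.array([503.1,231.1]),np.radians(-1.6)
R=np.array([[np.cos(a),np.sin(a)],[-np.sin(a),np.cos(a)]])
L=(W[...,:2]-c)@R.T
inn=(abs(L[...,0])<60)&(abs(L[...,1])<120)&(W[...,2]>60)&(W[...,2]<125)&(S>120)
for n,lo,hi in(('red',0,5),('orange',6,16),('yellow',20,33),('green',40,85)):
    m=inn&(H>=lo)&(H<=hi)
    if m.sum()>5: print(n,m.sum(),'top z',np.percentile(W[m][:,2],95),'med local',np.median(L[m],0),'min/max y',L[m][:,1].min(),L[m][:,1].max(),'x',L[m][:,0].min(),L[m][:,0].max())
    m&=W[...,2]>105
    if m.sum()>5: print('   >105',m.sum(),np.median(L[m],0),np.median(W[m],0))
E
```

```text
clock: 16.75
position: [555.1, 129.3, 330.1]
ee_rot: [0.014, 1.0, 0.001, 0.001]
contact_force: [0.2, 0.2, 1.1]
gripper_width: 34.2
grasp_force: 0.0
clock: 17.15
position: [455.0, 28.1, 329.5]
ee_rot: [0.015, 1.0, 0.0, 0.001]
contact_force: [0.3, -0.3, -0.8]
gripper_width: 34.2
grasp_force: 0.0
red 134 top z 113.9929925413949 med local [  6.16838652 -27.14937718] min/max y -32.04178400836184 -14.681792723774414 x -29.03052600310375 48.00706622466256
   >105 84 [ -0.40832201 -26.76450349] [501.87743373 204.26739104 109.41341178]
orange 253 top z 113.36738907276109 med local [-1.07634121e-02  1.96355198e+01] min/max y -31.424224060645518 29.193039505497275 x -46.91181517379322 48.277465442253124
   >105 89 [ 2.09698061 23.30234905] [505.82625583 254.09893923 109.63653858]
green 197 top z 113.2884650961408 med local [-0.98368073 68.77843523] min/max y 65.2182751122551 75.4941603201997 x -46.948433250118974 46.15083989749253
   >105 63 [-2.95834276 70.16867981] [502.02907739 301.01751196 109.44101307]
```

View pics/t3.png

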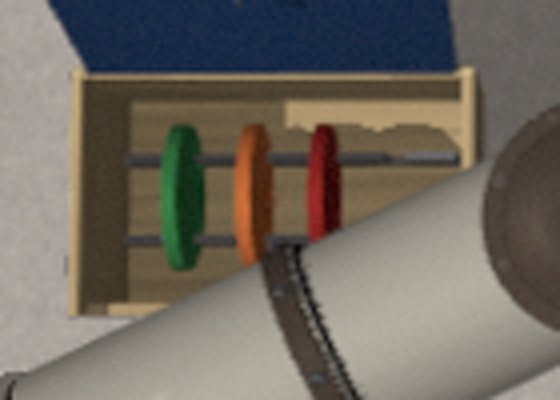

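```bash

python3 -m jog '[[[0.25,0.5,0],[0,0,0],0.2],[[0.48,1,0],[0,0,0],0.2],[[0.48,1,-0.2],[0,0,0],0.2],[[0.48,1,-0.7],[0,0,0],0.2],[[0.48,1,-1],[0,0,0],0.2],[[0.48,1,-1],[0,0,0],0.2]]' >/dev/null
python3 -m jog '[[[0,0.4,0],[0,0,0],0.2],[[0,0.77,0],[0,0,0],0.2],[[0,0.77,-0.2],[0,0,0],0.2],[[0,0.77,-0.5],[0,0,0],0.2],[[0,0.77,-0.7],[0,0,0],0.2],[[0,0.77,-0.8],[0,0,0],0.2],[[0,0.77,-0.8],[0,0,0],0.2]]'
python3 -m jog '[[[0,0,-0.2],[0,0,0],0.2],[[0,0,-0.4],[0,0,0],0.2],[[0,0,-0.6],[0,0,0],0.2],[[0,0,-0.66],[0,0,0],0.2],[[0,0,-0.66],[0,0,0],0.2]]'
```

```text
clock: 18.5
position: [506.5, 207.8, 148.3]
ee_rot: [0.014, 1.0, -0.0, -0.0]
contact_force: [0.7, 0.3, -0.2]
gripper_width: 34.0
grasp_force: 0.0
clock: 19.0
position: [506.6, 207.7, 83.0]
ee_rot: [0.014, 1.0, 0.0, 0.0]
contact_force: [-0.4, 0.0, -0.3]
gripper_width: 34.0
grasp_force: 0.0
```

```bash

python3 -m jog '[[[-0.04,-0.02,0],[0,0,0],0.2],[[-0.04,-0.02,0],[0,0,0],0.5],[[-0.04,-0.02,0],[0,0,0],0.8],[[-0.04,-0.02,0],[0,0,0],1],[[-0.04,-0.02,0],[0,0,0],1],[[-0.04,-0.02,0],[0,0,0],1]]'
python3 -m jog '[[[0,0,0.2],[0,0,0],1],[[0,0,0.4],[0,0,0],1],[[0,0,0.7],[0,0,0],1],[[0,0,1],[0,0,0],1],[[0,0,1],[0,0,0],1]]'
python3 -m jog '[[[0,0,0.4],[0,0,0],1],[[0,0,0.8],[0,0,0],1],[[0,-0.4,0.8],[0,0,0],1],[[0,-0.8,0.8],[0,0,0],1],[[0,-1,0.8],[0,0,0],1],[[0,-1,0.8],[0,0,0],1]]'
python3 -c "
from h import *
d=cam('side');cv2.imwrite('pics/s4.png',cv2.resize(d['frame'][100:340,130:430,::-1],None,fx=2,fy=2))"
```

```text
clock: 19.6
position: [502.4, 205.8, 83.3]
ee_rot: [0.014, 1.0, 0.0, 0.001]
contact_force: [-1.1, -0.3, 6.1]
gripper_width: 9.4
grasp_force: 59.5
clock: 20.1
position: [504.0, 206.6, 186.4]
ee_rot: [0.014, 1.0, 0.002, 0.004]
contact_force: [0.7, 1.6, -0.7]
gripper_width: 9.3
grasp_force: 58.7
clock: 20.7
position: [501.0, 103.2, 261.4]
ee_rot: [0.016, 1.0, -0.0, -0.001]
contact_force: [-0.3, 0.5, -0.5]
gripper_width: 9.4
grasp_force: 58.7
```

View pics/s4.png

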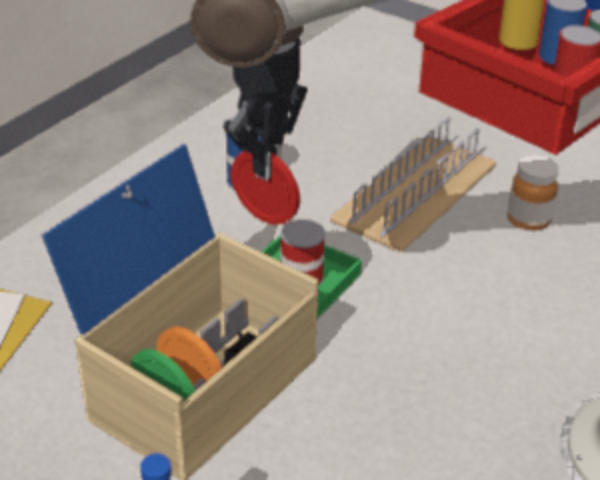

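The red lid hangs straight in the fingers at (265,187), with orange and green still in the chest; the far slot is empty.

```bash

python3 -m jog '[[[0.03,-0.4,0],[0,0,0],1],[[0.07,-0.8,0],[0,0,0],1],[[0.07,-1,0],[0,0,0],1],[[0.07,-1,0],[0,0,0],1]]' >/dev/null
python3 -m jog '[[[0,-0.4,0],[0,0,0],1],[[0,-0.8,0],[0,0,0],1],[[0,-1,0],[0,0,0],1],[[0,-1,0],[0,0,0],1]]' >/dev/null
python3 -m jog '[[[0,-0.4,0],[0,0,0],1],[[0,-0.8,0],[0,0,0],1],[[0,-1,0],[0,0,0],1],[[0,-1,0],[0,0,0],1]]' >/dev/null
python3 -m jog '[[[0,-0.12,-0.2],[0,0,0],1],[[0,-0.12,-0.6],[0,0,0],1],[[0,-0.12,-1],[0,0,0],1],[[0,-0.12,-1],[0,0,0],1],[[0,-0.12,-1],[0,0,0],1]]'
python3 - <<'E'
from h import *
d=cam('top');W=cloud(d)
a=np.radians(-1.55);R=np.array([[np.cos(a),np.sin(a)],[-np.sin(a),np.cos(a)]])
L=(W[...,:2]-[506.6,-307.8])@R.T
m=(abs(L[...,0])<50)&(L[...,1]<70)&(L[...,1]>-150)&(W[...,2]>55)&(W[...,2]<80)
print(np.histogram(L[m][:,1],bins=np.arange(-150,71,5)),L[m][:,0].min(),L[m][:,0].max())
d=cam('side');cv2.imwrite('pics/s5.png',cv2.resize(d['frame'][100:280,230:430,::-1],None,fx=3,fy=3))
E
```

```text
clock: 22.45
position: [509.7, -205.5, 162.8]
ee_rot: [0.013, 1.0, -0.0, -0.0]
contact_force: [1.7, 0.2, -0.3]
gripper_width: 9.1
grasp_force: 59.0
(array([0, 1, 8, 5, 9, 8, 7, 7, 7, 0, 0, 0, 4, 2, 5, 5, 2, 4, 4, 0, 0, 0,
       3, 3, 4, 4, 4, 3, 3, 0, 0, 1, 3, 3, 5, 3, 3, 4, 2, 0, 0, 1, 3, 4]), array([-150, -145, -140, -135, -130, -125, -120, -115, -110, -105, -100,
        -95,  -90,  -85,  -80,  -75,  -70,  -65,  -60,  -55,  -50,  -45,
        -40,  -35,  -30,  -25,  -20,  -15,  -10,   -5,    0,    5,   10,
         15,   20,   25,   30,   35,   40,   45,   50,   55,   60,   65,
         70])) -30.142750242408802 30.210006954908653
```

View pics/s5.png

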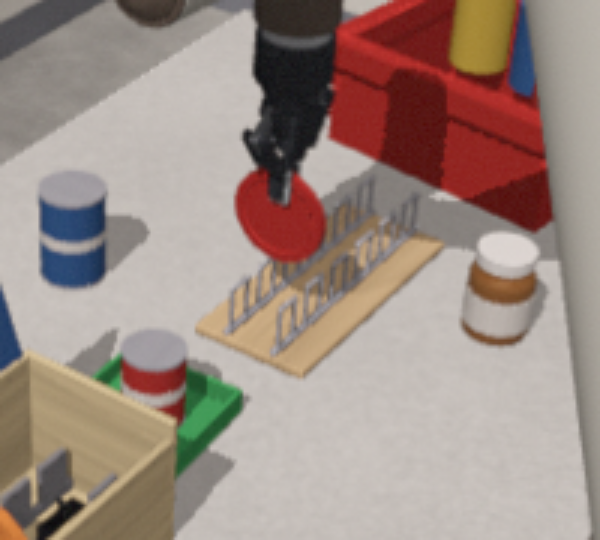

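The red lid is above the nearest end slot (280,215 in the crop), the tines below it; slot gaps measured at about +1 mm from the model.

```bash

python3 -m jog '[[[0,-0.015,-0.2],[0,0,0],1],[[0,-0.015,-0.35],[0,0,0],1],[[0,-0.015,-0.5],[0,0,0],1],[[0,-0.015,-0.6],[0,0,0],1],[[0,-0.015,-0.7],[0,0,0],1],[[0,-0.015,-0.76],[0,0,0],1],[[0,-0.015,-0.78],[0,0,0],1],[[0,-0.015,-0.78],[0,0,0],1]]'
```

```text
clock: 23.35
position: [509.0, -208.2, 84.4]
ee_rot: [0.014, 1.0, -0.0, 0.0]
contact_force: [0.6, -0.2, -1.3]
gripper_width: 9.2
grasp_force: 59.0
```

```bash

python3 -m jog '[[[0,0,-0.02],[0,0,0],1],[[0,0,-0.02],[0,0,0],0.6],[[0,0,-0.02],[0,0,0],0.2],[[0,0,-0.02],[0,0,0],0.2],[[0,0,0.1],[0,0,0],0.2],[[0,0,0.4],[0,0,0],0.2],[[0,0,0.9],[0,0,0],0.2],[[0,0,1],[0,0,0],0.2],[[0,0,1],[0,0,0],0.2]]'
python3 -m jog '[[[0,0.5,0.3],[0,0,0],0.2],[[0,1,0.4],[0,0,0],0.2],[[0,1,0.4],[0,0,0],0.2]]' >/dev/null
python3 -m jog '[[[0,0.5,0],[0,0,0],0.2],[[0,1,0],[0,0,0],0.2],[[0,1,0],[0,0,0],0.2]]' >/dev/null
python3 - <<'E'
from h import *
s=read_state();print(s['position'])
d=cam('top');W=cloud(d);hsv=cv2.cvtColor(d['frame'],cv2.COLOR_RGB2HSV);H,S=hsv[...,0].astype(int),hsv[...,1]
m=(abs(W[...,0]-509)<60)&(abs(W[...,1]+207)<30)&(W[...,2]>20)&((H<6)|(H>172))&(S>120)
P=W[m];print(len(P),P.min(0),P.max(0),np.median(P,0),np.median(P[P[:,2]>105],0))
m=(abs(W[...,2]-85)<6)&(abs(W[...,0]-530)<60)&(abs(W[...,1]+20)<60)
print('tin',m.sum(),W[m].mean(0))
E
```

```text
clock: 24.25
position: [510.4, -208.4, 187.8]
ee_rot: [0.014, 1.0, -0.0, 0.004]
contact_force: [-0.4, -0.2, -0.4]
gripper_width: 34.2
grasp_force: 0.0
[508.18378781  -4.21729774 222.98476316]
299 [ 462.48905142 -214.23125399   21.58924673] [ 556.65044944 -202.39727108  114.28523819] [ 508.3607399  -206.5075588    80.38373602] [ 508.3607399  -208.51590961  108.89337323]
tin 0 [nan nan nan]<stdin>:7: RuntimeWarning: Mean of empty slice.
  ret = um.true_divide(
```

```bash

python3 -m jog '[[[0,0.5,0],[0,0,0],0.2],[[-0.04,1,0],[0,0,0],0.2],[[-0.04,1,0],[0,0,0],0.2]]' >/dev/null
python3 -m jog '[[[0,0.5,0],[0,0,0],0.2],[[0,1,0],[0,0,0],0.2],[[0,1,0],[0,0,0],0.2]]' >/dev/null
python3 -m jog '[[[0,0.4,0],[0,0,0],0.2],[[0,0.58,0],[0,0,0],0.2],[[0,0.58,-0.3],[0,0,0],0.2],[[0,0.58,-0.6],[0,0,0],0.2],[[0,0.58,-0.8],[0,0,0],0.2],[[0,0.58,-0.8],[0,0,0],0.2],[[0,0.58,-0.8],[0,0,0],0.2]]'
python3 - <<'E'
from h import *
W=cloud(cam('top'))
m=(abs(W[...,2]-85)<6)&(abs(W[...,0]-530)<60)&(abs(W[...,1]+20)<60)
print('tin',m.sum(),W[m].mean(0) if m.any() else 0)
E
```

```text
clock: 26.2
position: [505.4, 248.8, 144.4]
ee_rot: [0.014, 1.0, -0.001, -0.0]
contact_force: [0.0, 0.2, 0.2]
gripper_width: 34.3
grasp_force: 0.0
tin 409 [529.06893673 -22.57805842  84.5777113 ]
```

```bash

python3 -m jog '[[[-0.01,0.055,-0.1],[0,0,0],0.2],[[-0.01,0.055,-0.3],[0,0,0],0.2],[[-0.01,0.055,-0.5],[0,0,0],0.2],[[-0.01,0.055,-0.61],[0,0,0],0.2],[[-0.01,0.055,-0.61],[0,0,0],0.2],[[-0.01,0.055,-0.61],[0,0,0],0.5],[[-0.01,0.055,-0.61],[0,0,0],0.8],[[-0.01,0.055,-0.61],[0,0,0],1],[[-0.01,0.055,-0.61],[0,0,0],1],[[-0.01,0.055,-0.61],[0,0,0],1]]'
python3 -m jog '[[[0,0,0.2],[0,0,0],1],[[0,0,0.4],[0,0,0],1],[[0,0,0.7],[0,0,0],1],[[0,0,1],[0,0,0],1],[[0,0,1],[0,0,0],1]]'
python3 -m jog '[[[0,0,0.4],[0,0,0],1],[[0,0,0.8],[0,0,0],1],[[0,-0.4,0.8],[0,0,0],1],[[0,-0.8,0.8],[0,0,0],1],[[0,-1,0.8],[0,0,0],1],[[0,-1,0.8],[0,0,0],1]]'
for i in 1 2 3; do python3 -m jog '[[[0,-0.4,0],[0,0,0],1],[[0,-0.8,0],[0,0,0],1],[[0,-1,0],[0,0,0],1],[[0,-1,0],[0,0,0],1]]' ; done | tail -6
```

```text
clock: 27.25
position: [504.4, 255.8, 84.2]
ee_rot: [0.014, 1.0, 0.001, 0.001]
contact_force: [0.5, 0.4, 2.4]
gripper_width: 8.6
grasp_force: 59.3
clock: 27.75
position: [505.9, 256.7, 188.0]
ee_rot: [0.014, 1.0, 0.003, 0.004]
contact_force: [0.7, 0.8, -0.3]
gripper_width: 9.1
grasp_force: 59.0
clock: 28.35
position: [503.0, 153.0, 262.8]
ee_rot: [0.015, 1.0, -0.0, -0.001]
contact_force: [0.3, 0.1, -0.7]
gripper_width: 9.0
grasp_force: 58.9
clock: 29.55
position: [504.2, -145.0, 262.6]
ee_rot: [0.015, 1.0, 0.0, -0.0]
contact_force: [0.6, -0.5, -0.3]
gripper_width: 8.6
grasp_force: 59.0
```

```bash

python3 -m jog '[[[0,-0.4,0],[0,0,0],1],[[0.03,-0.8,0],[0,0,0],1],[[0.03,-1,0],[0,0,0],1],[[0.03,-1,0],[0,0,0],1]]' >/dev/null
python3 -m jog '[[[0,-0.4,0],[0,0,0],1],[[0,-0.6,0],[0,0,0],1],[[0,-0.6,-0.3],[0,0,0],1],[[0,-0.6,-0.7],[0,0,0],1],[[0,-0.6,-1],[0,0,0],1],[[0,-0.6,-1],[0,0,0],1],[[0,-0.6,-1],[0,0,0],1]]'
```

```text
clock: 30.65
position: [507.9, -303.5, 163.9]
ee_rot: [0.013, 1.0, -0.0, -0.0]
contact_force: [-0.0, -0.2, 0.7]
gripper_width: 9.3
grasp_force: 59.0
```

```bash

python3 -m jog '[[[-0.01,-0.03,-0.2],[0,0,0],1],[[-0.01,-0.03,-0.35],[0,0,0],1],[[-0.01,-0.03,-0.5],[0,0,0],1],[[-0.01,-0.03,-0.6],[0,0,0],1],[[-0.01,-0.03,-0.7],[0,0,0],1],[[-0.01,-0.03,-0.77],[0,0,0],1],[[-0.01,-0.03,-0.8],[0,0,0],1],[[-0.01,-0.03,-0.8],[0,0,0],1]]'
```

```text
clock: 31.45
position: [506.3, -307.8, 83.6]
ee_rot: [0.014, 1.0, -0.0, 0.0]
contact_force: [0.4, 0.3, -0.5]
gripper_width: 9.0
grasp_force: 59.0
```

Release, and return for green at (505, 302).

```bash

python3 -m jog '[[[0,0,-0.01],[0,0,0],1],[[0,0,-0.01],[0,0,0],0.6],[[0,0,-0.01],[0,0,0],0.2],[[0,0,-0.01],[0,0,0],0.2],[[0,0,0.1],[0,0,0],0.2],[[0,0,0.4],[0,0,0],0.2],[[0,0,0.9],[0,0,0],0.2],[[0,0,1],[0,0,0],0.2],[[0,0,1],[0,0,0],0.2]]'
python3 -m jog '[[[0,0.5,0.3],[0,0,0],0.2],[[0,1,0.4],[0,0,0],0.2],[[0,1,0.4],[0,0,0],0.2]]' >/dev/null
for i in 1 2 3 4; do python3 -m jog '[[[0,0.5,0],[0,0,0],0.2],[[0,1,0],[0,0,0],0.2],[[0,1,0],[0,0,0],0.2]]'; done | tail -6
python3 -m jog '[[[0,0.5,0],[0,0,0],0.2],[[0,1,0],[0,0,0],0.2],[[0,1,0],[0,0,0],0.2],[[0,1,-0.3],[0,0,0],0.2],[[0,1,-0.6],[0,0,0],0.2],[[0,1,-0.7],[0,0,0],0.2],[[0,1,-0.7],[0,0,0],0.2],[[0,1,-0.7],[0,0,0],0.2]]'
python3 - <<'E'
from h import *
d=cam('top');W=cloud(d);hsv=cv2.cvtColor(d['frame'],cv2.COLOR_RGB2HSV);H,S=hsv[...,0].astype(int),hsv[...,1]
m=(abs(W[...,0]-507)<60)&(abs(W[...,1]+307)<25)&(W[...,2]>25)&(H<18)&(S>120)
P=W[m];print(len(P),P.min(0),P.max(0),np.median(P[P[:,2]>105],0))
E
```

```text
clock: 32.35
position: [507.3, -308.2, 186.9]
ee_rot: [0.014, 1.0, -0.001, 0.003]
contact_force: [-0.4, -0.4, -0.5]
gripper_width: 34.2
grasp_force: 0.0
clock: 33.85
position: [506.2, 195.3, 221.9]
ee_rot: [0.012, 1.0, -0.0, -0.001]
contact_force: [0.1, 0.4, -0.6]
gripper_width: 34.3
grasp_force: 0.0
clock: 34.65
position: [506.8, 291.9, 154.2]
ee_rot: [0.014, 1.0, 0.0, 0.001]
contact_force: [-0.2, 0.6, 0.2]
gripper_width: 34.0
grasp_force: 0.0
384 [ 457.44889531 -313.77981651   25.72397309] [ 553.43847575 -296.39938491  114.67169692] [ 508.16171652 -306.96071569  108.8450033 ]
```

```bash

python3 -m jog '[[[-0.02,0.1,0],[0,0,0],0.2],[[-0.02,0.1,-0.2],[0,0,0],0.2],[[-0.02,0.1,-0.4],[0,0,0],0.2],[[-0.02,0.1,-0.6],[0,0,0],0.2],[[-0.02,0.1,-0.71],[0,0,0],0.2],[[-0.02,0.1,-0.71],[0,0,0],0.2],[[-0.02,0.1,-0.71],[0,0,0],0.5],[[-0.02,0.1,-0.71],[0,0,0],0.8],[[-0.02,0.1,-0.71],[0,0,0],1],[[-0.02,0.1,-0.71],[0,0,0],1],[[-0.02,0.1,-0.71],[0,0,0],1]]'
python3 -m jog '[[[0,0,0.2],[0,0,0],1],[[0,0,0.4],[0,0,0],1],[[0,0,0.7],[0,0,0],1],[[0,0,1],[0,0,0],1],[[0,0,1],[0,0,0],1]]'
python3 -m jog '[[[0,0,0.4],[0,0,0],1],[[0,0,0.8],[0,0,0],1],[[0,-0.4,0.8],[0,0,0],1],[[0,-0.8,0.8],[0,0,0],1],[[0,-1,0.8],[0,0,0],1],[[0,-1,0.8],[0,0,0],1]]'
for i in 1 2 3 4 5; do python3 -m jog '[[[0,-0.4,0],[0,0,0],1],[[0,-0.8,0],[0,0,0],1],[[0,-1,0],[0,0,0],1],[[0,-1,0],[0,0,0],1]]' ; done | tail -6
```

```text
clock: 35.8
position: [504.6, 303.3, 83.3]
ee_rot: [0.014, 1.0, 0.001, 0.001]
contact_force: [-0.1, 0.8, 2.3]
gripper_width: 9.0
grasp_force: 59.4
clock: 36.3
position: [505.7, 303.9, 187.0]
ee_rot: [0.014, 1.0, 0.003, 0.003]
contact_force: [0.3, 0.6, 0.6]
gripper_width: 8.9
grasp_force: 59.0
clock: 36.9
position: [503.2, 200.0, 261.9]
ee_rot: [0.015, 1.0, -0.0, -0.001]
contact_force: [0.4, 0.4, -0.8]
gripper_width: 9.2
grasp_force: 58.9
clock: 38.9
position: [504.7, -297.7, 261.5]
ee_rot: [0.014, 1.0, 0.0, -0.0]
contact_force: [-0.3, 0.0, -1.4]
gripper_width: 8.8
grasp_force: 59.0
```

```bash

python3 -m jog '[[[0,-0.4,0],[0,0,0],1],[[0,-0.8,0],[0,0,0],1],[[0,-1,0],[0,0,0],1],[[0,-1,0],[0,0,0],1]]' >/dev/null
python3 -m jog '[[[0,-0.09,0],[0,0,0],1],[[0,-0.09,-0.2],[0,0,0],1],[[0,-0.09,-0.6],[0,0,0],1],[[0,-0.09,-1],[0,0,0],1],[[0,-0.09,-1],[0,0,0],1],[[0,-0.09,-1],[0,0,0],1]]'
```

```text
clock: 39.9
position: [504.7, -406.0, 163.1]
ee_rot: [0.013, 1.0, -0.0, -0.0]
contact_force: [1.0, -0.2, 0.5]
gripper_width: 9.4
grasp_force: 59.0
```

```bash

python3 -m jog '[[[0,0,-0.2],[0,0,0],1],[[0,0,-0.35],[0,0,0],1],[[0,0,-0.5],[0,0,0],1],[[0,0,-0.6],[0,0,0],1],[[0,0,-0.7],[0,0,0],1],[[0,0,-0.77],[0,0,0],1],[[0,0,-0.8],[0,0,0],1],[[0,0,-0.8],[0,0,0],1]]'
```

```text
clock: 40.7
position: [503.9, -407.0, 83.1]
ee_rot: [0.014, 1.0, -0.0, 0.0]
contact_force: [-0.8, -0.5, 1.0]
gripper_width: 8.9
grasp_force: 59.2
```

```bash

python3 -m jog '[[[0,0,0],[0,0,0],0.6],[[0,0,0],[0,0,0],0.2],[[0,0,0],[0,0,0],0.2],[[0,0,0.1],[0,0,0],0.2],[[0,0,0.4],[0,0,0],0.2],[[0,0,0.9],[0,0,0],0.2],[[0,0,1],[0,0,0],0.2],[[0,0,1],[0,0,0],0.2]]' >/dev/null
python3 -m jog '[[[0,0.5,0.5],[0,0,0],0.2],[[0,1,1],[0,0,0],1],[[0,1,1],[0,0,0],1],[[0,1,1],[0,0,0],1]]' >/dev/null
for i in 1 2 3; do python3 -m jog '[[[0,0.5,0],[0,0,0],1],[[0.2,1,0],[0,0,0],1],[[0.2,1,0],[0,0,0],1]]' ; done | tail -6
python3 - <<'E'
from h import *
d=cam('top');save(d,'pics/t5.png')
d=cam('side');cv2.imwrite('pics/s6.png',cv2.resize(d['frame'][120:350,130:430,::-1],None,fx=2.5,fy=2.5))
E
```

```text
clock: 42.8
position: [564.6, -3.7, 280.3]
ee_rot: [0.012, 1.0, -0.0, -0.001]
contact_force: [-0.1, -0.4, -0.5]
gripper_width: 0.2
grasp_force: 0.0
```

View pics/s6.png

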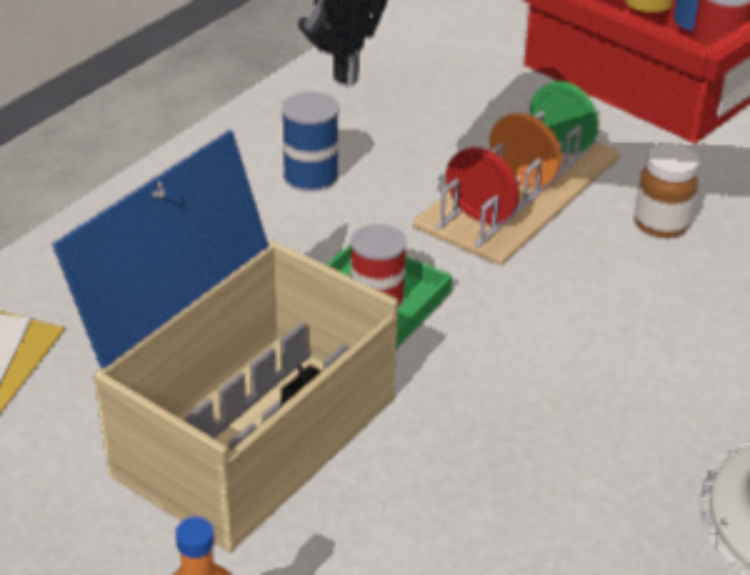

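View pics/t5.png

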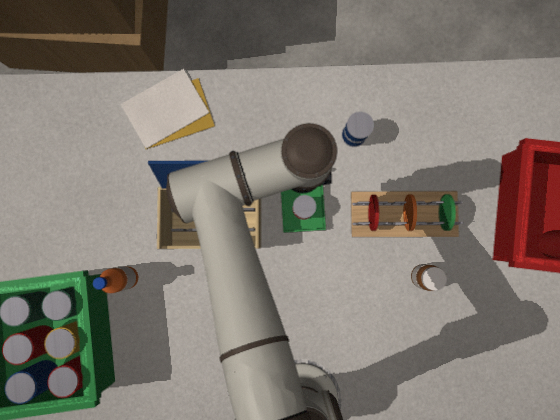

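All three lids stand in the rack (red 374,212; orange 410,212; green 448,212 in the top view), the tin stands in the crate, and the chest is empty. Now I'll shut the flap.

```bash

python3 -m jog '[[[0.2,0.2,0.5],[0,0,0],1],[[0.5,0.5,0.5],[0,0,0],1],[[0.8,0.8,0.5],[0,0,0],1],[[1,1,0.5],[0,0,0],1],[[1,1,0.5],[0,0,0],1]]' >/dev/null
python3 -m jog '[[[0,0.5,0],[0,0,0],1],[[0,1,0],[0,0,0],1],[[0,1,0],[0,0,0],1]]' >/dev/null
python3 -m jog '[[[0,0.33,0],[0,0,0],1],[[0,0.33,-0.3],[0,0,0],1],[[0,0.33,-0.6],[0,0,0],1],[[0,0.33,-0.9],[0,0,0],1],[[0,0.33,-1],[0,0,0],1],[[0,0.33,-1],[0,0,0],1],[[0,0.33,-1],[0,0,0],1]]'
```

```text
clock: 44.4
position: [664.7, 225.4, 234.0]
ee_rot: [0.014, 1.0, 0.0, 0.001]
contact_force: [-0.3, 0.0, 0.5]
gripper_width: 0.4
grasp_force: 0.0
```

```bash

python3 -m jog '[[[-0.1,0.03,-0.05],[0,0,0],1],[[-0.17,0.03,-0.05],[0,0,0],1],[[-0.24,0.03,-0.05],[0,0,0],1],[[-0.31,0.03,-0.05],[0,0,0],1],[[-0.38,0.03,-0.05],[0,0,0],1],[[-0.45,0.03,-0.05],[0,0,0],1],[[-0.52,0.03,-0.05],[0,0,0],1],[[-0.59,0.03,-0.05],[0,0,0],1],[[-0.67,0.03,-0.05],[0,0,0],1]]'
python3 -m jog '[[[-0.08,0,0.02],[0,0,0],1],[[-0.17,0,0.03],[0,0,0],1],[[-0.25,0,0.04],[0,0,0],1],[[-0.34,0,0.04],[0,0,0],1],[[-0.43,0,0.03],[0,0,0],1],[[-0.51,0,0.01],[0,0,0],1]]'
python3 -c "
from h import *
d=cam('side');cv2.imwrite('pics/s7.png',cv2.resize(d['frame'][150:370,130:410,::-1],None,fx=2,fy=2))"
```

```text
clock: 45.3
position: [598.1, 229.9, 230.1]
ee_rot: [0.014, 1.0, 0.001, 0.003]
contact_force: [1.8, -0.2, 8.2]
gripper_width: 0.0
grasp_force: 1.4
clock: 45.9
position: [545.2, 229.2, 228.2]
ee_rot: [0.014, 1.0, -0.0, 0.0]
contact_force: [3.2, 0.5, -0.4]
gripper_width: 0.2
grasp_force: 1.3
```

View pics/s7.png

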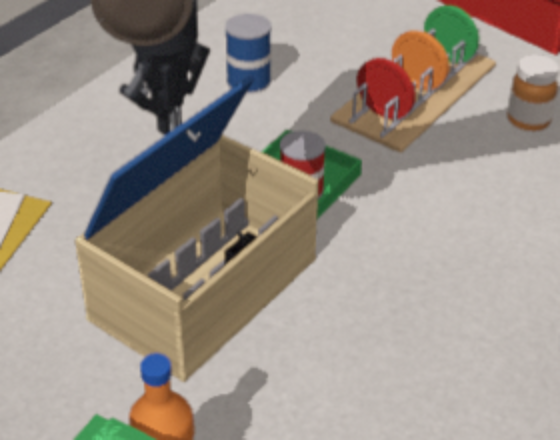

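The flap follows the hand and is about 1.1 rad open; the lids and tin stand as placed.

```bash

python3 -m jog '[[[-0.08,0,-0.01],[0,0,0],1],[[-0.16,0,-0.05],[0,0,0],1],[[-0.25,0,-0.08],[0,0,0],1],[[-0.33,0,-0.13],[0,0,0],1],[[-0.4,0,-0.18],[0,0,0],1],[[-0.48,0,-0.24],[0,0,0],1],[[-0.55,0,-0.31],[0,0,0],1],[[-0.61,0,-0.38],[0,0,0],1],[[-0.67,0,-0.46],[0,0,0],1],[[-0.72,0,-0.54],[0,0,0],1],[[-0.76,0,-0.63],[0,0,0],1],[[-0.8,0,-0.72],[0,0,0],1]]'
python3 -m jog '[[[-0.03,0,-0.1],[0,0,0],1],[[-0.05,0,-0.18],[0,0,0],1],[[-0.05,0,-0.22],[0,0,0],1],[[-0.05,0,-0.25],[0,0,0],1],[[-0.05,0,-0.27],[0,0,0],1],[[-0.05,0,-0.28],[0,0,0],1],[[-0.05,0,-0.28],[0,0,0],1],[[-0.05,0,-0.28],[0,0,0],1]]'
```

```text
clock: 47.15
position: [465.8, 229.5, 155.9]
ee_rot: [0.014, 1.0, 0.0, 0.0]
contact_force: [4.3, 0.5, 4.1]
gripper_width: -0.1
grasp_force: 2.5
clock: 47.95
position: [461.1, 229.7, 128.8]
ee_rot: [0.014, 1.0, 0.0, 0.001]
contact_force: [2.8, 1.3, 7.7]
gripper_width: -0.3
grasp_force: 3.9
```

```bash

python3 -m jog '[[[0,0,-0.01],[0,0,0],1],[[0,0,-0.02],[0,0,0],1],[[0,0,-0.02],[0,0,0],1],[[0,0,-0.02],[0,0,0],1]]'
python3 -m jog '[[[0,0,0.02],[0,0,0],1],[[0,0,0.05],[0,0,0],1],[[0,0,0.08],[0,0,0],1],[[0,0,0.1],[0,0,0],1],[[0,0,0.12],[0,0,0],1],[[0,0,0.14],[0,0,0],1],[[0,0,0.14],[0,0,0],1]]'
```

```text
clock: 48.35
position: [461.2, 229.7, 128.5]
ee_rot: [0.013, 1.0, 0.0, 0.001]
contact_force: [-0.7, -0.1, 17.9]
gripper_width: 0.0
grasp_force: 8.8
clock: 49.05
position: [459.2, 228.4, 139.0]
ee_rot: [0.014, 1.0, -0.001, -0.002]
contact_force: [0.3, 0.1, -0.8]
gripper_width: -0.2
grasp_force: 0.0
```

Contact force is zero at z=139: the flap stays latched. I'll back off and verify.

```bash

python3 -m jog '[[[0,0,0.1],[0,0,0],1],[[0,0,0.4],[0,0,0],1],[[0,0,0.8],[0,0,0],1],[[0,-0.3,1],[0,0,0],1],[[0,-0.7,1],[0,0,0],1],[[0,-1,1],[0,0,0],1],[[0,-1,1],[0,0,0],1]]' >/dev/null
python3 -m jog '[[[0,-0.4,0.4],[0,0,0],1],[[-0.2,-0.9,0.8],[0,0,0],1],[[-0.2,-1,0.8],[0,0,0],1],[[-0.2,-1,0.8],[0,0,0],1],[[-0.2,-1,0.8],[0,0,0],1]]'
python3 - <<'E'
from h import *
d=cam('top');save(d,'pics/t8.png');W=cloud(d)
f=(abs(W[...,0]-505)<55)&(abs(W[...,1]-231)<100)&(W[...,2]<160);P=W[f]
A=np.c_[P[:,:2]-[505,231],np.ones(len(P))];print('flap plane',len(P),np.linalg.lstsq(A,P[:,2],rcond=None)[0])
m=(abs(W[...,2]-85)<6)&(abs(W[...,0]-530)<60)&(abs(W[...,1]+20)<60);print('tin',m.sum(),W[m].mean(0) if m.any() else 0)
for n,y,x in(('red',-207,509),('orange',-307,507),('green',-407,504)):
    m=(abs(W[...,0]-x)<60)&(abs(W[...,1]-y)<12)&(W[...,2]>80);Q=W[m]
    print(n,len(Q),Q.min(0),Q.max(0))
d=cam('side');cv2.imwrite('pics/s8.png',d['frame'][...,::-1])
E
```

```text
clock: 50.25
position: [440.5, 29.4, 320.5]
ee_rot: [0.014, 1.0, 0.0, 0.0]
contact_force: [0.3, -0.5, 0.1]
gripper_width: -0.1
grasp_force: 0.0
flap plane 3217 [-1.20837451e-02  8.13591484e-04  1.36433892e+02]
tin 73 [535.02483744  -6.84757083  84.6953976 ]
red 169 [ 459.9827164  -215.91554004   80.41657206] [ 553.9501802  -202.21854268  113.91191262]
orange 192 [ 459.74016447 -313.31097865   80.58615778] [ 551.03148163 -300.46940366  116.26488806]
green 252 [ 457.05129759 -414.43219654   80.01845416] [ 548.01514657 -398.11535467  114.93231177]
```

View pics/s8.png

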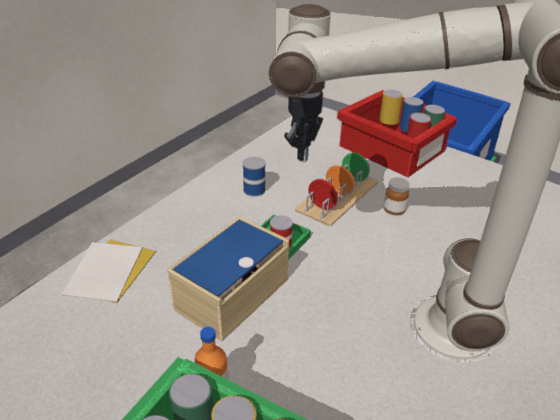

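The flap is flush (257,250), the three lids stand in the rack (322–355, 165–195), the tin stands in the crate (281,228), and the robot is clear of everything.

```bash
python3 -c "
from bench import job_done
print(job_done())"
```

```text
the job is handed in; nothing more can be done
None
```

The job is handed in, with no verdict returned: last images and readings show the red tin standing in the crate, all three lids (red, orange, green) upright in the rack, the flap shut and latched, and the bottle, jar and blue tin untouched.

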